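# Fetch the temperature logger and shut the tubes

## Task

Flick open the blue-capped tube in the rack, lift out the temperature logger and stand it gently, upright, inside the white circle on the heat press's lower plate. Leave every tube in the rack pressed fully shut: that means the blue cap again once its tube is empty, and the red cap, which somebody left open. Do not open the yellow cap, do not drop or tip over the logger, and leave the other things on the table where they are.

Things in the scene. Friction and masses are not known exactly. Their poses are not given: they have to be found in the camera images.
- blue_cap (a joint): hinge of the blue cap: 0 = fully shut, grows as the cap swings up and back, about 2.3 at its stop. Stiff hinge: the cap stays wherever it is left, so shutting needs a light press (about 1 N) all the way home (there is no click).
- blue_tab (a point): centre of the blue cap's thumb tab: a flat tongue 32 mm long (out from the cap wall), 22 mm wide, 10 mm thick, at the cap's lower edge. The point turns with the cap: when shut, its -x points out from the tube toward the robot side, y along the hinge, z up. With the cap shut there is 48 mm of free space below the tab, down to the rack's rail.
- blue_hinge (a point): middle of the blue cap's hinge pin, on the back of the tube at rim height (100 mm above the table). Its x axis points level from the front of the tube (tab) to its back (hinge), y along the pin. The tube's axis lies 37 mm from here along -x; the shut cap's tab centre lies 83 mm along -x and 5 mm up. The cap opens by turning about +y (tab goes up, then back).
- red_cap (a joint): hinge of the red cap: 0 = fully shut, grows as the cap swings up and back, about 2.3 at its stop. Stiff hinge: the cap stays wherever it is left, so shutting needs a light press (about 1 N) all the way home (there is no click).
- red_tab (a point): centre of the red cap's thumb tab: a flat tongue 32 mm long (out from the cap wall), 22 mm wide, 10 mm thick, at the cap's lower edge. The point turns with the cap: when shut, its -x points out from the tube toward the robot side, y along the hinge, z up. With the cap shut there is 48 mm of free space below the tab, down to the rack's rail.
- red_hinge (a point): middle of the red cap's hinge pin, on the back of the tube at rim height (100 mm above the table). Its x axis points level from the front of the tube (tab) to its back (hinge), y along the pin. The tube's axis lies 37 mm from here along -x; the shut cap's tab centre lies 83 mm along -x and 5 mm up. The cap opens by turning about +y (tab goes up, then back).
- yellow_cap (a joint): hinge of the yellow cap: 0 = fully shut, grows as the cap swings up and back, about 2.3 at its stop. Stiff hinge: the cap stays wherever it is left, so shutting needs a light press (about 1 N) all the way home (there is no click).
- yellow_tab (a point): centre of the yellow cap's thumb tab: a flat tongue 32 mm long (out from the cap wall), 22 mm wide, 10 mm thick, at the cap's lower edge. The point turns with the cap: when shut, its -x points out from the tube toward the robot side, y along the hinge, z up. With the cap shut there is 48 mm of free space below the tab, down to the rack's rail.
- yellow_hinge (a point): middle of the yellow cap's hinge pin, on the back of the tube at rim height (100 mm above the table). Its x axis points level from the front of the tube (tab) to its back (hinge), y along the pin. The tube's axis lies 37 mm from here along -x; the shut cap's tab centre lies 83 mm along -x and 5 mm up. The cap opens by turning about +y (tab goes up, then back).
- rack: grey rack 310 mm long (its y), fixed; origin under its centre. Holds three like tubes firmly in a row at 95 mm pitch, in any order: clear, 60 mm outside and 54 mm inside diameter, rim 100 mm above the table. Each cap is a hollow dome of the tube's diameter, 43 mm high above the rim, hinged at the back, tab in front (the rack's -x side).
- logger_mid (a point): the temperature logger, 116 mm tall, 140 g or so, half-way up its axis (58 mm above its foot); z up along it. Cylinder 30 mm across, foot 42 mm across and 10 mm thick, orange stem on top 16 mm across, 40 mm long. Stands loose in the blue-capped tube, foot 18 mm above the table, stem top 34 mm above the tube's rim (under the cap).
- logger_grip (a point): a point on the logger's axis in the orange stem, 15 mm below its top, 101 mm above its foot
- logger: the same logger, origin at the centre of its foot's underside
- spot (a point): centre of the white circle (72 mm outside diameter) on the black square pad (146 mm) of the heat press's lower plate, at the pad's surface, 60 mm above the table; x and y along the pad's sides, z up. The press's column (56 mm thick, 0.24 m tall) stands 200 mm from here along -y.
- mug: white mug, 80 mm across, 95 mm tall; origin under its centre; to be left alone
- tape_roll: orange tape roll lying flat, 90 mm across, 20 mm high; origin under its centre; to be left alone
- coasters: white block of coaster blanks, 95 x 95 x 40 mm; origin under its centre; to be left alone
- brush: flat brush with a wooden handle lying on the table, about 200 mm long; to be left alone
- spray: clear bottle with a blue cap, 60 mm across, 160 mm tall; origin under its centre; to be left alone
- spatula: spatula with a wooden handle lying on the table, about 280 mm long; to be left alone
- eraser: wooden board eraser, 50 x 130 x 28 mm; origin under its centre; to be left alone

How it is judged:
By the outcome, as a careful person would: the job done as asked, in the order asked, and still so for the second after the job is handed in, with the robot touching nothing.
It also fails if it takes over 67 s, if anything falls off the work surface, if the arm or the gripper's body presses on something with over 40 N, if the wrist force passes 120 N, or if a joint passes its speed limit or range.

## Robot

A 6-joint arm with a two-finger parallel gripper is mounted at the origin on the work surface. World frame = base frame: x ahead of the robot, y to its left, z up, the work surface at z = 0. Lengths are in mm, angles in rad, forces in N, time in s.
With the tool pointing down it reaches from about 275 to 750 mm from the base axis. Payload 10.2 kg.
Tool frame: the origin (TCP) lies between the finger pads; the fingertips stand 17 mm ahead of it and the grasp point (between the pads) lies 2 mm behind it; z points along the fingers, y is the line along which they close (so a half turn about z gives the same grasp; the last joint's range is limited). The gripper opens to 85 mm and grips with 20 to 120 N. Pads are 22 mm wide; open, the fingers measure 114 mm over their backs; the gripper's body (76 mm by 85 mm) begins 54 mm behind the grasp point. The pads swing forward as they close: fully open they stand 13 mm farther back than shut.
Start: joints at [0.896, 0.313, 1.498, -0, 1.331, -0.223], TCP at [229.22, 472.323, 248.294] pointing down, gripper open.
Joint ranges: [-2.94, 2.94], [-0.97, 2.17], [0.19, 2.56], [-1.23, 4.37], [0.02, 3.11], [-2.88, 2.88]. Speed limits (rad/s): [2.39, 2.39, 3.01, 3.14, 3.14, 3.14].

## Interface

Orientations are given as a unit quaternion [w, x, y, z].
In Python, from rig import * gives the robot as it stands.
- The arm moves only by the tool step_arm, never from a script. Its argument "commands" is text: rows parted by semicolons, each of 7 numbers parted by spaces: the opening, from 0 (shut) to 1 (fully open), then the shift along the tool's x, y, z in cm, then the turn, a rotation vector about the tool's x, y, z in rad. In form: hand x y z rx ry rz; .... A call has 1 to 20 rows; each row is the pose to reach, as a shift and turn from the pose commanded when the call began, along the tool's axes at that moment; what a row does not reach only later rows make up. A row lasts 1/12 s, in which the tool goes at most 41.7 mm and 7.16 degrees, less where a joint would pass 70% of its speed; a pose out of reach is approached as far as the arm can. A call with a gripper value outside its range is refused whole. The fingers move at their own pace and stop on an object; "newtons" is the grip in N (left out, the last holds). Time passes only in rows, so rows that repeat a pose let the fingers close. It gives the time, the measured TCP pose, the force, the opening and the grip force at its end, in the units of the state.
- sense(): the state, without advancing time (a new reading comes with each control period).
- capture(name): name is "scene" or "top"; returns the picture (420x560x3 uint8, red, green, blue); there is no depth.
- camera_model(name): a dict with "mtx" (3x3 intrinsics, pixels), "eye" and "rotation" of the camera in the world. Camera axes: x right, y down, z forward; pixel columns grow to the right and rows downward; lengths in mm; the calibration is good to about 2 mm. A picture is of the moment at which its call begins. camera_model takes no time and is no camera call.
- finish_job(): hands the job in; it is judged then, once.
Trained networks look in the newest picture that a camera, given by its name, has taken for a name from the list of things; names that differ only in an ending like _2 or _b are one class to them, and where a whole thing is asked for, a point or a joint stands for the part that bears it (a point fixed in the world has none). Each returns a list of dicts, best first, with "score" (0 to 1); they miss things now and then, are a little off and sometimes report something else, mostly with a low value. They report only what shows in the picture. A call takes as long as a camera call.
- search_frame(camera, label): "rect" ([centre column, centre row, width, height] in pixels, round what is visible of it).
- trace(camera, label): "mask" (420x560 bool, what is visible of it) and "rect" ([centre column, centre row, width, height] in pixels, round what is visible of it).
- spot_point(camera, label): "xy" ([column, row] in pixels: a listed point, or the origin of a listed thing).
The state is a dict: "time_s": time; "joints": joint angles; "dq": joint speeds; "tau": joint torques, N m; "eef_pos": TCP position; "ee_rot": TCP orientation; "force": force on the tool from outside, world axes, zero at the start; "wrist_torque": the same for the moment, N m; "grip_width": opening from 0.0 (shut) to 1.0 (fully open); "grip_force": force on a finger pad.
Only numpy, scipy, OpenCV 4.12 (cv2) and the standard library are available. Lean on these libraries where they do the work, as an engineer would, in place of code of your own. Each camera call takes 0.05 s, during which the arm holds its last target. There are 200 camera calls.

## Working session

There is one attempt and no reset: what is moved stays moved. The work goes in short steps, Python scripts to look and compute and a tool call to move; the robot and the scene stay as the last step left them, time stands still between calls to the robot, and variables do not carry over. Pictures are saved under pics/ and viewed, at most 11 in all, crops included, and the job is handed in when it is done.

Besides the shell and the picture viewer there is one more tool, called after "Request:" in YAML: its name, and indented under it one key for each argument. step_arm: Moves the arm, as the interface text tells. Its arguments: {"type":"object","properties":{"commands":{"type":"string"},"newtons":{"type":"number"}},"required":["commands"]}

```bash
mkdir -p pics; cat > h.py <<'E'
from rig import *
import numpy as np, cv2
from scipy.spatial.transform import Rotation as R
def ray(cam,px):
    m=camera_model(cam); K=np.array(m["mtx"]);Rt=np.array(m["rotation"]);e=np.array(m["eye"])
    d=Rt@np.linalg.solve(K,[px[0],px[1],1.0]); return e,d/np.linalg.norm(d)
def atz(cam,px,z):
    e,d=ray(cam,px); return e+d*(z-e[2])/d[2]
def proj(cam,p):
    m=camera_model(cam); K=np.array(m["mtx"]);Rt=np.array(m["rotation"]);e=np.array(m["eye"])
    q=K@(Rt.T@(np.array(p,float)-e)); return q[:2]/q[2]
def shot(cam,f):
    im=capture(cam); cv2.imwrite("pics/"+f,im[:,:,::-1]); return im
E
python3 - <<'E'
from h import *
a=shot("scene","s0.png");b=shot("top","t0.png")
np.set_printoptions(precision=3,suppress=True)
for c in("scene","top"):
    print(c,camera_model(c)["eye"])
    for n,z in(("blue_hinge",100),("red_hinge",100),("yellow_hinge",100),("blue_tab",105),("yellow_tab",105),("red_tab",100),("spot",60),("rack",0),("logger_grip",119)):
        for r in spot_point(c,n)[:2]: print(n,r["score"],r["xy"],atz(c,r["xy"],z))
print(sense())
E
```

```text
scene [1295.962  198.977 1020.747]Traceback (most recent call last):
  File "<stdin>", line 7, in <module>
  File "h.py", line 8, in atz
    e,d=ray(cam,px); return e+d*(z-e[2])/d[2]
        ~~~^^^^^^^^
  File "h.py", line 6, in ray
    d=Rt@np.linalg.solve(K,[px[0],px[1],1.0]); return e,d/np.linalg.norm(d)
      ~~^~~~~~~~~~~~~~~~~~~~~~~~~~~~~~~~~~~~~
ValueError: matmul: Input operand 1 has a mismatch in its core dimension 0, with gufunc signature (n?,k),(k,m?)->(n?,m?) (size 3 is different from 4)
```

```bash
python3 -c "
import cv2,numpy as np
cv2.imwrite('pics/st.png',cv2.resize(np.vstack([cv2.imread('pics/s0.png'),cv2.imread('pics/t0.png')]),(400,600)))"
```

```text
(no output)
```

View pics/s0.png

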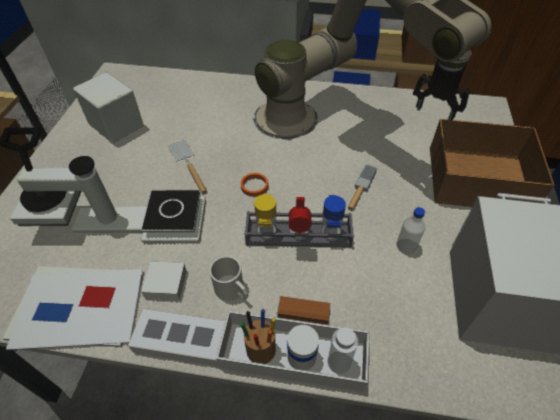

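View pics/t0.png

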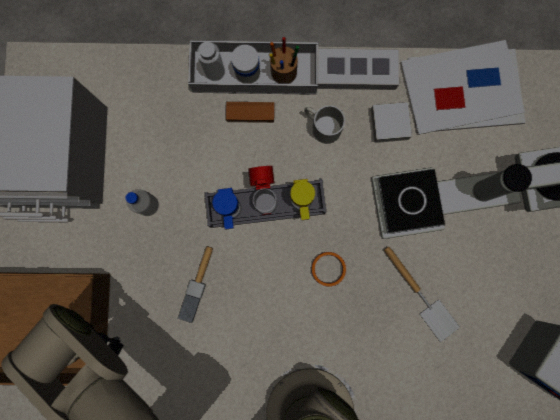

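The scene view shows the rack at about (300,225), with yellow (265,207), red open (300,215) and blue (334,208). In the top view blue is at (225,203), red flipped back at (262,177), yellow at (302,193), and the pad circle at (413,201). The rotation comes as a quaternion, so I'll fix the helper.

```bash
sed -i 's/Rt=np.array(m\["rotation"\])/Rt=R.from_quat(m["rotation"],scalar_first=True).as_matrix()/' h.py
python3 - <<'E'
from h import *
np.set_printoptions(precision=1,suppress=True)
for c in("scene","top"):
    m=camera_model(c);print(c,m["eye"],m["mtx"],m["rotation"])
    for n,z in(("blue_hinge",100),("red_hinge",100),("yellow_hinge",100),("blue_tab",105),("yellow_tab",105),("red_tab",100),("spot",60),("rack",0)):
        for r in spot_point(c,n)[:1]: print(n,round(r["score"],2),np.array(r["xy"]),atz(c,r["xy"],z))
print(sense())
E
```

```text
scene [1296.   199.  1020.7] [[426.7   0.  281.1]
 [  0.  426.7 211.2]
 [  0.    0.    1. ]] [-0.2  0.6  0.7 -0.3]
blue_hinge 0.85 [331.7 222.2] [559.5 215.8 100. ]
red_hinge 0.76 [295.2 226.9] [591.1 119.2 100. ]
yellow_hinge 0.81 [261.  218.6] [577.1  21.8 100. ]
blue_tab 0.75 [332.9 200.3] [483.7 212.4 105. ]
yellow_tab 0.79 [267.3 200.9] [514.8  28.3 105. ]
red_tab 0.88 [302.2 201.4] [497.  126.2 100. ]
spot 0.73 [169.8 207.3] [ 545.6 -260.2   60. ]
rack 0.67 [301.1 237.2] [549.9 133.1  -0. ]
top [ 371.9   64.4 1439. ] [[539.8   0.  290.8]
 [  0.  539.8 205.4]
 [  0.    0.    1. ]] [-0.   0.7 -0.7  0. ]
blue_hinge 0.82 [223.6 191.4] [557.8 223.4 100. ]
red_hinge 0.7 [264.6 183.4] [579.3 121.2 100. ]
yellow_hinge 0.81 [300.6 180. ] [589.  31. 100.]
blue_tab 0.61 [222.2 221.8] [481.1 224.3 105. ]
yellow_tab 0.79 [304.6 215.6] [498.9  20.4 105. ]
red_tab 0.69 [258.9 181.8] [583.1 135.6 100. ]
spot 0.85 [411.1 200.3] [ 546.1 -255.4   60. ]
rack 0.61 [268.6 203. ] [541.7 113.8   0. ]
{'time_s': 0.95, 'joints': array([ 0.9,  0.3,  1.5,  0. ,  1.3, -0.2]), 'dq': array([ 0., -0.,  0.,  0.,  0., -0.]), 'tau': array([  0. , -41.2, -26. ,  -0. ,   0. ,  -0. ]), 'eef_pos': array([229.2, 472.3, 248.3]), 'ee_rot': array([-0. ,  0.2,  1. ,  0. ]), 'force': array([-0.8,  0.8,  0.1]), 'wrist_torque': array([-0., -0.,  0.]), 'grip_force': 0.0, 'grip_width': 1.0014577772591364}
```

```bash
cat > fit.py <<'E'
from h import *
from scipy.optimize import least_squares
np.set_printoptions(precision=3,suppress=True)
obs=[]
for c in("scene","top"):
    for n,k in(("blue",1),("red",0),("yellow",-1)):
        for q in("hinge","tab"):
            if n=="red" and q=="tab": continue
            r=spot_point(c,n+"_"+q)
            if r and r[0]["score"]>.4: obs.append((c,k,q,np.array(r[0]["xy"])))
def pt(p,k,q):
    x=np.array([np.cos(p[2]),np.sin(p[2])]);y=np.array([-x[1],x[0]])
    o=np.array(p[:2])+y*95*k+x*(37 if q=="hinge" else -46 if q=="tab" else 0)
    return np.array([*o,105 if q=="tab" else 100])
f=lambda p:np.concatenate([proj(c,pt(p,k,q))-xy for c,k,q,xy in obs])
s=least_squares(f,[545,120,.14],loss="soft_l1",x_scale=[10,10,.1]);p=s.x
print(p);print(f(p).reshape(-1,2))
for k,n in((1,"blue"),(0,"red"),(-1,"yellow")):print(n,pt(p,k,"axis"),pt(p,k,"tab"),pt(p,k,"hinge"))
out=[]
for c,(u,v) in(("top",(265,200)),("scene",(300,215))):
    im=capture(c)[:,:,::-1].copy(); u0,v0=u-75,v-55
    im=cv2.resize(im[v0:v0+110,u0:u0+150],None,fx=5,fy=5,interpolation=cv2.INTER_CUBIC)
    for k in(1,0,-1):
        o=pt(p,k,"axis")
        a=np.linspace(0,2*np.pi,40)
        for z in(100,):
            cc=[(proj(c,[o[0]+30*np.cos(t),o[1]+30*np.sin(t),z])-[u0,v0]+.5)*5 for t in a]
            cv2.polylines(im,[np.int32(cc)],True,(0,255,0),1)
        for q in("tab","hinge"):
            w=(proj(c,pt(p,k,q))-[u0,v0]+.5)*5; cv2.circle(im,tuple(int(i) for i in w),4,(255,0,255),-1)
    out.append(im[:, :])
cv2.imwrite("pics/ov.png",cv2.resize(np.vstack(out),(410,600)) if 0 else np.vstack([cv2.resize(i,(409,300)) for i in out]))
cv2.imwrite("pics/ov1.png",out[0])
m=camera_model("top")
for c in("top","scene"):
    r=trace(c,"spot") if 0 else None
E
python3 fit.py
```

```text
[537.871 120.662   0.102]
[[ 0.96   1.707]
 [-0.636 -0.411]
 [ 2.718 -4.467]
 [ 2.408  2.37 ]
 [-1.509 -3.676]
 [ 1.856 -2.863]
 [ 5.607 -0.505]
 [-1.31   1.788]
 [ 0.426  1.848]
 [-0.425 -1.152]]
blue [528.232 215.172 100.   ] [482.469 210.505 105.   ] [565.041 218.926 100.   ]
red [537.871 120.662 100.   ] [492.108 115.995 105.   ] [574.68  124.417 100.   ]
yellow [547.51   26.153 100.   ] [501.747  21.485 105.   ] [584.319  29.907 100.   ]
```

View pics/ov1.png

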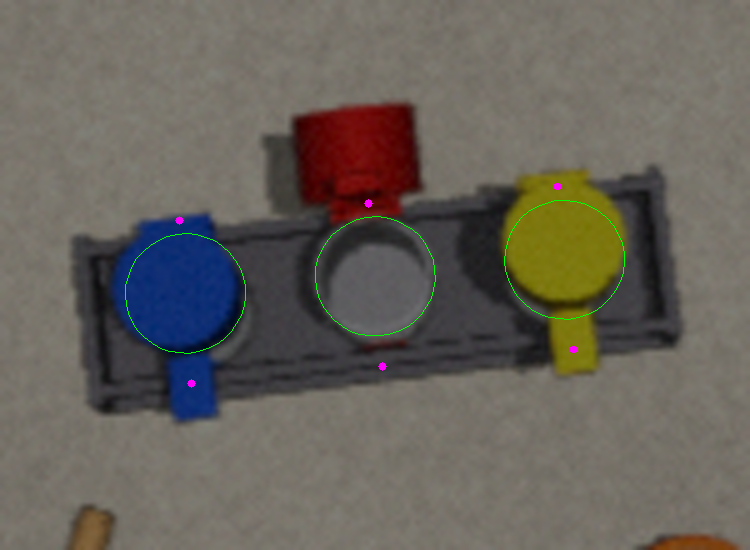

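The overlay matches: tab, rim and hinge marks sit on the parts, with the blue tab at (193,388) in the crop. Yaw seems slightly low, so I'll refine it from the rack edges and tab tips, and measure the pad ring.

```bash
python3 - <<'E'
from h import *
np.set_printoptions(precision=2,suppress=True)
P=lambda u,v,z:atz("top",(190+u/5-.5,145+v/5-.5),z)
a,b=P(100,410,60),P(678,343,60);print("front",np.arctan2(-(b-a)[0],-(a-b)[1]) , np.arctan2((b-a)[0],(a-b)[1]),a,b)
a,b=P(78,240,60),P(655,172,60);print("back",np.arctan2((b-a)[0],(a-b)[1]),a,b)
print("tips z105 blue",P(193,418,105),"yellow",P(575,374,105),"mid",P(193,388,105))
print("dome tops",P(178,285,143),P(565,240,143),"red rim",P(374,277,100))
im=cv2.imread("pics/t0.png");g=cv2.cvtColor(im,cv2.COLOR_BGR2GRAY)
x0,y0=385,173;c=g[y0:230,x0:442];t=(c>110).astype(np.uint8)
n,l,s,ce=cv2.connectedComponentsWithStats(t)
for i in range(1,n):
    if s[i,4]>20:
        q=s[i];ctr=(x0+q[0]+(q[2]-1)/2,y0+q[1]+(q[3]-1)/2);print("ring",q,ctr,atz("top",ctr,60),ce[i]+[x0,y0],atz("top",ce[i]+[x0,y0],60))
cv2.imwrite("pics/ring.png",cv2.resize(c,None,fx=6,fy=6))
# red cap angle: tab & dome from scene
im=cv2.imread("pics/s0.png")
b_,g_,r_=[im[:,:,i].astype(int) for i in range(3)]
m=(r_>90)&(g_<50)&(b_<50)
ys,xs=np.nonzero(m[190:240,280:320]);print("red scene",xs.min()+280,xs.max()+280,ys.min()+190,ys.max()+190)
hx,hy=574.7,124.4;x=np.array([np.cos(.115),np.sin(.115)])
for a in np.arange(1.0,2.4,.1):
    # shut offset of tab from hinge (-83,5), rotate by a opening
    dx=-83*np.cos(a)+5*np.sin(a);dz=83*np.sin(a)+5*np.cos(a)
    p=[hx+dx*x[0],hy+dx*x[1],100+dz];print(round(a,1),proj("scene",p),proj("top",p))
E
```

```text
front -3.0139132113832767 0.12767944220651647 [472.3  261.86  60.  ] [510.24 -33.69  60.  ]
back 0.13098949016420897 [559.86 275.64  60.  ] [599.   -21.44  60.  ]
tips z105 blue [465.6  209.37 105.  ] yellow [489.67  20.58 105.  ] mid [480.48 209.73 105.  ]
dome tops [527.2  214.04 143.  ] [551.43  27.21 143.  ] red rim [537.56 121.27 100.  ]
ring [52  0  5  7 28] (np.float64(439.0), np.float64(176.0)) [ 610.44 -328.83   60.  ] [439.43 175.96] [ 610.54 -329.95   60.  ]
ring [54  9  3 18 37] (np.float64(440.0), np.float64(190.5)) [ 572.49 -330.66   60.  ] [440.3  188.49] [ 577.76 -331.54   60.  ]
ring [36 53 21  4 42] (np.float64(431.0), np.float64(227.5)) [ 476.36 -305.58   60.  ] [432.95 228.12] [ 474.83 -310.57   60.  ]
red scene 289 309 198 219
1.0 [298.89 193.71] [263.69 197.48]
1.1 [298.87 194.86] [263.31 194.17]
1.2 [298.85 196.32] [262.93 190.75]
1.3 [298.81 198.06] [262.56 187.26]
1.4 [298.77 200.08] [262.2  183.74]
1.5 [298.72 202.36] [261.84 180.24]
1.6 [298.65 204.87] [261.5  176.79]
1.7 [298.58 207.59] [261.18 173.45]
1.8 [298.5  210.49] [260.89 170.24]
1.9 [298.42 213.53] [260.62 167.2 ]
2.0 [298.33 216.69] [260.38 164.37]
2.1 [298.23 219.92] [260.18 161.79]
2.2 [298.13 223.17] [260.01 159.46]
2.3 [298.03 226.42] [259.87 157.43]
```

```bash
python3 -c "
import cv2
cv2.imwrite('pics/sc.png',cv2.resize(cv2.imread('pics/s0.png')[180:255,235:365],None,fx=6,fy=6,interpolation=cv2.INTER_CUBIC))"
```

```text
(no output)
```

View pics/sc.png

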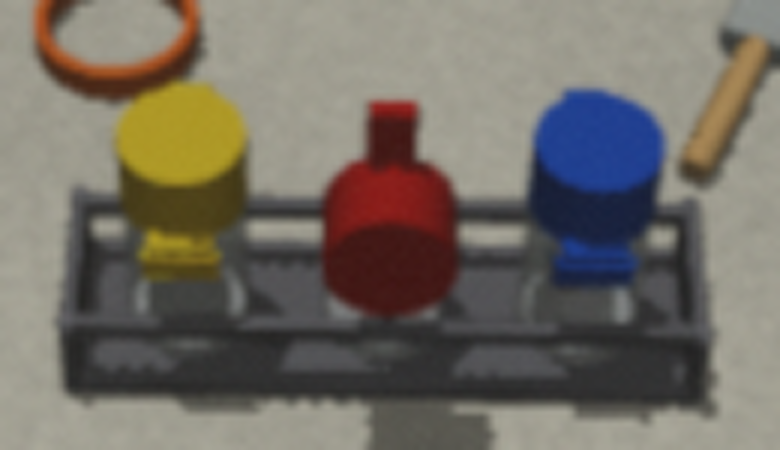

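The red tab stands at crop (393,135), which is full-image (300.5,202.5) and gives a cap angle of about 1.5 rad. The rack edges give yaw 0.128, and the blue axis is at about (526.6,216.2). The plan is to grip the tab by its sides with the tool pointing down and carry it along the arc.

```bash
cat >> h.py <<'E'
YAW=.128
RX=np.array([np.cos(YAW),np.sin(YAW),0]);RY=np.array([-RX[1],RX[0],0])
C=np.array([538.7,122,0])
AX={"blue":C+95*RY,"red":C,"yellow":C-95*RY}
def tabpt(n,a,r=87):
    h=AX[n]+37*RX
    return h+RX*(-r*np.cos(a)+5*np.sin(a))+[0,0,100+r*np.sin(a)+5*np.cos(a)]
def cm(p,s=None):
    s=s or sense(); M=R.from_quat(s["ee_rot"],scalar_first=True).as_matrix()
    return M.T@(np.array(p)-s["eef_pos"])/10
E
python3 - <<'E'
from h import *
np.set_printoptions(precision=3,suppress=True)
s=sense();M=R.from_quat(s["ee_rot"],scalar_first=True);print(M.as_matrix())
for sg in(1,-1):
    T=np.column_stack([sg*RX,-sg*RY,[0,0,-1]])
    print(sg,(M.inv()*R.from_matrix(T)).as_rotvec())
t=tabpt("blue",0);print(t,cm(t+[0,0,80]),cm(t-30*RX+[0,0,80]))
im=cv2.imread("pics/t0.png",0)[170:235,378:448].astype(float)
# ring: brightness within dark pad
best=[]
for z in range(1):
  for x in np.arange(536,557,1.):
    for y in np.arange(-270,-245,1.):
        a=np.linspace(0,2*np.pi,60);v=[]
        for t_ in a:
            for r in(33,):
                q=proj("top",[x+r*np.cos(t_),y+r*np.sin(t_),60]);v.append(cv2.getRectSubPix(np.float32(im),(1,1),(float(q[0]-378),float(q[1]-170)))[0,0])
        best.append((np.mean(v),x,y))
best.sort();print(best[-4:])
E
```

```text
[[-0.9    0.437 -0.   ]
 [ 0.437  0.9    0.   ]
 [ 0.    -0.    -1.   ]]
1 [-0.     0.     2.562]
-1 [-0.   -0.   -0.58]
[476.982 209.84  105.   ] [-33.75  -12.797   6.329] [-31.24  -14.441   6.329]Traceback (most recent call last):
  File "<stdin>", line 17, in <module>
  File "h.py", line 10, in proj
    m=camera_model(cam); K=np.array(m["mtx"]);Rt=R.from_quat(m["rotation"],scalar_first=True).as_matrix();e=np.array(m["eye"])
ValueError: time passes only in moves, steps and waits
```

Request:
step_arm:
  commands: "0.6 -10 -4 0 0 0 -0.29; 0.6 -20 -8 0 0 0 -0.58; 0.6 -33.7 -12.8 3 0 0 -0.58; 0.6 -33.7 -12.8 6.3 0 0 -0.58; 0.6 -33.7 -12.8 6.3 0 0 -0.58; 0.6 -33.7 -12.8 6.3 0 0 -0.58; 0.6 -33.7 -12.8 6.3 0 0 -0.58; 0.6 -33.7 -12.8 6.3 0 0 -0.58; 0.6 -33.7 -12.8 6.3 0 0 -0.58; 0.6 -33.7 -12.8 6.3 0 0 -0.58; 0.6 -33.7 -12.8 6.3 0 0 -0.58; 0.6 -33.7 -12.8 6.3 0 0 -0.58; 0.6 -33.7 -12.8 6.3 0 0 -0.58; 0.6 -33.7 -12.8 6.3 0 0 -0.58"
  newtons: 30

```text
time_s: 2.72
eef_pos: [475.9, 211.0, 185.7]
ee_rot: [0.0, -0.065, 0.998, 0.0]
force: [-0.1, 0.1, 0.3]
grip_width: 0.601
grip_force: 0.0
```

```bash
sed -i 's/^import numpy/import functools\nimport numpy/; s/^def ray/camera_model=functools.lru_cache(camera_model)\ndef ray/' h.py
python3 - <<'E'
from h import *
np.set_printoptions(precision=2,suppress=True)
s=sense();M=R.from_quat(s["ee_rot"],scalar_first=True).as_matrix();print(s["time_s"],s["eef_pos"],M,s["grip_width"])
print(cm(tabpt("blue",0)))
im=np.float32(cv2.imread("pics/t0.png",0));a=np.linspace(0,2*np.pi,40)
best=[]
for x in np.arange(536,557,1.):
  for y in np.arange(-270,-245,1.):
    best.append((np.mean([cv2.getRectSubPix(im,(1,1),tuple(map(float,proj("top",[x+33*np.cos(t),y+33*np.sin(t),60]))))[0,0] for t in a]),x,y))
best.sort();print(best[-4:])
m=im
shot("scene","s1.png")
E
```

```text
2.7167 [475.93 210.99 185.72] [[-0.99 -0.13  0.  ]
 [-0.13  0.99  0.  ]
 [-0.    0.   -1.  ]] 0.6014591206957414
[-0.08 -0.13  8.07]
[(np.float32(100.542946), np.float64(547.0), np.float64(-258.0)), (np.float32(101.24889), np.float64(546.0), np.float64(-258.0)), (np.float32(101.27922), np.float64(547.0), np.float64(-257.0)), (np.float32(102.21766), np.float64(546.0), np.float64(-257.0))]
```

Request:
step_arm:
  commands: "0.6 0 0 3 0 0 0; 0.6 0 0 6 0 0 0; 0.6 0 0 7.9 0 0 0; 0.6 0 0 7.9 0 0 0; 0.1 0 0 7.9 0 0 0; 0.1 0 0 7.9 0 0 0; 0.1 0 0 7.9 0 0 0; 0.1 0 0 7.9 0 0 0; 0.1 0 0 7.9 0 0 0; 0.1 0 0 7.9 0 0 0"
  newtons: 25

```text
time_s: 3.6
eef_pos: [477.2, 210.5, 107.8]
ee_rot: [0.001, -0.064, 0.998, 0.0]
force: [-1.8, 2.4, 6.9]
grip_width: 0.249
grip_force: 31.2
```

Request:
step_arm:
  commands: "0.1 -0.1 0 -0.9 0 0 0; 0.1 -0.3 0 -1.7 0 0 0; 0.1 -0.6 0 -2.6 0 0 0; 0.1 -0.9 0 -3.3 0 0 0; 0.1 -1.4 0 -4.1 0 0 0; 0.1 -1.9 0 -4.8 0 0 0; 0.1 -2.4 0 -5.5 0 0 0; 0.1 -3.1 0 -6.1 0 0 0; 0.1 -3.8 0 -6.6 0 0 0; 0.1 -4.5 0 -7 0 0 0"

```text
time_s: 4.43
eef_pos: [520.9, 216.2, 176.9]
ee_rot: [-0.001, -0.064, 0.998, 0.0]
force: [-2.9, 4.3, -1.8]
grip_width: 0.253
grip_force: 29.6
```

Request:
step_arm:
  commands: "0.1 -0.8 0 -0.4 0 0 0; 0.1 -1.6 0 -0.7 0 0 0; 0.1 -2.5 0 -0.9 0 0 0; 0.1 -3.3 0 -1.05 0 0 0; 0.1 -4.2 0 -1.1 0 0 0; 0.1 -5 0 -1.1 0 0 0; 0.1 -5.9 0 -1 0 0 0; 0.1 -6.8 0 -0.7 0 0 0; 0.1 -7.6 0 -0.4 0 0 0; 0.1 -8.4 0 0 0 0 0; 0.1 -8.4 0 0 0 0 0"

```text
time_s: 5.35
eef_pos: [605.9, 227.4, 177.5]
ee_rot: [0.001, -0.064, 0.998, 0.001]
force: [-1.1, 6.3, 5.7]
grip_width: 0.245
grip_force: 31.3
```

```bash
python3 - <<'E'
from h import *
s=shot("scene","s2.png");t=shot("top","t2.png")
o=[cv2.resize(i[:,:,::-1][v-60:v+60,u-80:u+80],(640,480)) for i,u,v in((s,310,205),)]
cv2.imwrite("pics/v2.png",o[0])
E
```

```text
(no output)
```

View pics/v2.png

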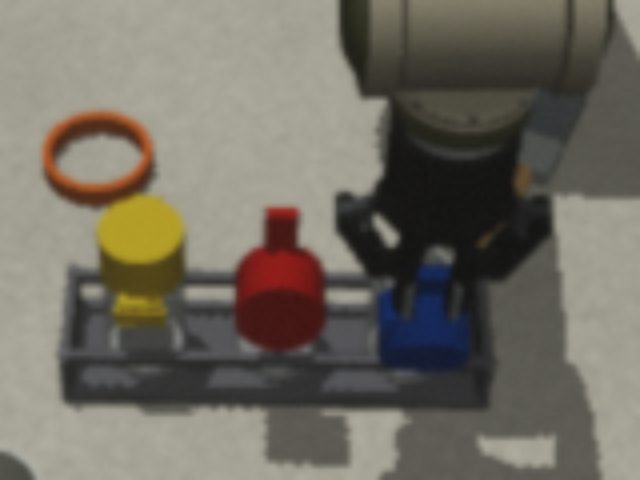

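The blue cap is back (tab at about (432,275) in the crop) with the pads still on it. I'll release, rise, and back off so the top camera can see into the tube.

Request:
step_arm:
  commands: "0.5 0 0 0 0 0 0; 0.5 0 0 0 0 0 0; 0.5 0 0 0 0 0 0; 0.5 0 0 0 0 0 0; 0.5 0 0 -3.5 0 0 0; 0.5 0 0 -6 0 0 0; 0.5 4 0 -7 0 0 0; 0.5 8 0 -7 0 0 0; 0.5 12 0 -7 0 0 0; 0.5 16 0 -7 0 0 0; 0.5 20 0 -7 0 0 0; 0.5 22 0 -7 0 0 0; 0.5 22 0 -7 0 0 0; 0.5 22 0 -7 0 0 0"

```text
time_s: 6.62
eef_pos: [386.2, 198.3, 247.0]
ee_rot: [0.001, -0.064, 0.998, -0.0]
force: [0.2, 0.1, -0.8]
grip_width: 0.502
grip_force: 0.0
```

```bash
python3 - <<'E'
from h import *
np.set_printoptions(precision=2,suppress=True)
t=shot("top","t3.png");shot("scene","s3.png")
for c in("top","scene"):
  for n,z in(("logger_grip",119),("logger_mid",76),("blue_tab",173)):
    for r in spot_point(c,n)[:1]: print(c,n,r["score"],r["xy"],atz(c,r["xy"],z))
h=cv2.cvtColor(t,cv2.COLOR_RGB2HSV);m=((h[:,:,0]<22)&(h[:,:,1]>120)&(h[:,:,2]>70))[185:225,200:250].astype(np.uint8)
n,l,s,ce=cv2.connectedComponentsWithStats(m)
for i in range(1,n):
  if s[i,4]>8: print(s[i],ce[i]+[200,185],atz("top",ce[i]+[200,185],134))
print(AX["blue"],sense()["eef_pos"])
cv2.imwrite("pics/v3.png",cv2.resize(t[150:250,180:340,::-1],(800,500),interpolation=cv2.INTER_CUBIC))
E
```

```text
top logger_grip 0.55 [226.7, 202.6] [527.4  212.81 119.  ]
top logger_mid 0.51 [229.8, 202.0] [534.1  209.82  76.  ]
top blue_tab 0.73 [197.0, 282.7] [333.17 270.97 173.  ]
scene logger_grip 0.64 [333.6, 220.3] [567.41 219.99 119.  ]
scene logger_mid 0.51 [332.5, 221.0] [535.67 218.14  76.  ]
scene blue_tab 0.87 [338.8, 215.7] [593.97 230.63 173.  ]
[23 13  7  7 33] [225.82 201.27] [528.86 213.35 134.  ]
[526.57 216.22   0.  ] [386.62 198.38 246.06]
```

View pics/v3.png

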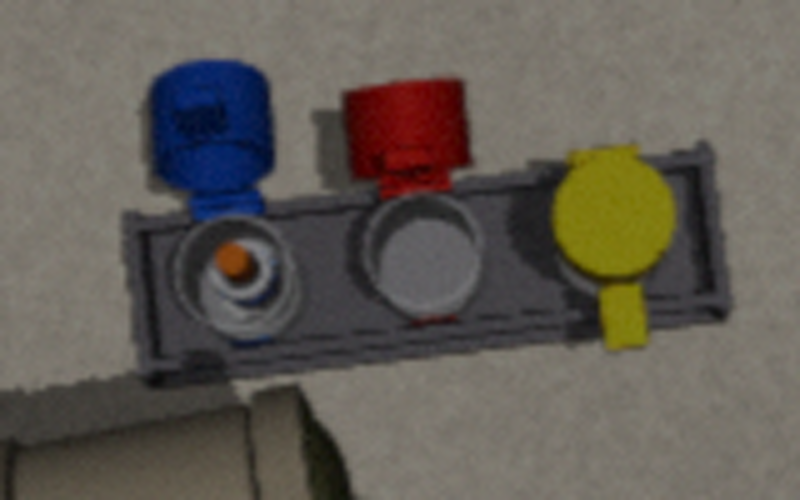

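The orange stem shows at crop (235,260), which works out to about (529,213.5) and agrees with the tube axis. The red tube is empty and the blue cap is held well back. Going for the stem.

Request:
step_arm:
  commands: "0.5 -4 -0.1 0 0 0 0; 0.5 -8 -0.2 0 0 0 0; 0.5 -12 -0.3 0 0 0 0; 0.5 -14.3 -0.35 0 0 0 0; 0.5 -14.3 -0.35 0 0 0 0; 0.5 -14.3 -0.35 3 0 0 0; 0.5 -14.3 -0.35 6 0 0 0; 0.5 -14.3 -0.35 9 0 0 0; 0.5 -14.3 -0.35 11 0 0 0; 0.5 -14.3 -0.35 12.2 0 0 0; 0.5 -14.3 -0.35 12.2 0 0 0; 0.3 -14.3 -0.35 12.2 0 0 0; 0.1 -14.3 -0.35 12.2 0 0 0; 0 -14.3 -0.35 12.2 0 0 0; 0 -14.3 -0.35 12.2 0 0 0; 0 -14.3 -0.35 12.2 0 0 0; 0 -14.3 -0.35 12.2 0 0 0"
  newtons: 35

```text
time_s: 8.43
eef_pos: [529.1, 213.4, 125.5]
ee_rot: [0.001, -0.064, 0.998, 0.0]
force: [-0.1, 1.1, 6.0]
grip_width: 0.172
grip_force: 34.8
```

Request:
step_arm:
  commands: "0 0 0 -1 0 0 0; 0 0 0 -2.5 0 0 0; 0 0 0 -4.5 0 0 0; 0 0 0 -6.5 0 0 0; 0 0 0 -8.5 0 0 0; 0 0 0 -10.5 0 0 0; 0 0 0 -12.5 0 0 0; 0 0 0 -13 0 0 0; 0 1.5 0 -13 0 0 0; 0 4 0 -13 0 0 0; 0 7 0 -13 0 0 0; 0 10 0 -13 0 0 0; 0 12 0 -13 0 0 0; 0 13 0 -13 0 0 0; 0 13 0 -13 0 0 0"

```text
time_s: 9.68
eef_pos: [398.4, 196.5, 254.4]
ee_rot: [-0.0, -0.064, 0.998, -0.0]
force: [-0.2, -1.0, -0.8]
grip_width: 0.171
grip_force: 34.2
```

```bash
python3 - <<'E'
from h import *
np.set_printoptions(precision=2,suppress=True)
s=sense();p=s["eef_pos"];print(p,s["force"],s["grip_width"])
print(cm([430,-257,p[2]]),cm([546,-257,p[2]]))
i=shot("scene","s4.png");cv2.imwrite("pics/v4.png",cv2.resize(i[130:250,250:410,::-1],(640,480)))
E
```

```text
[398.38 196.54 254.38] [-0.19 -0.99 -0.78] 0.1709320247138648
[  2.68 -45.38   0.  ] [ -8.82 -46.87   0.  ]
```

View pics/v4.png

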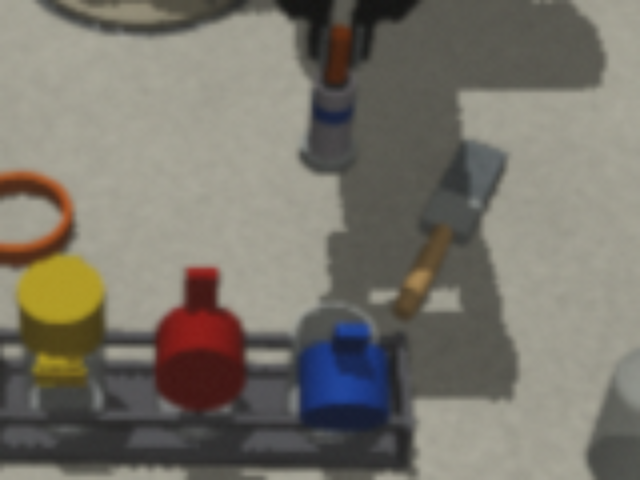

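The logger hangs upright, with its foot at crop (328,155), clear of the tube. Carrying it around the rack to the press.

Request:
step_arm:
  commands: "0 0.1 -0.8 0 0 0 0; 0 0.2 -2 0 0 0 0; 0 0.4 -4 0 0 0 0; 0 0.6 -6.5 0 0 0 0; 0 0.8 -9.5 0 0 0 0; 0 1 -12.5 0 0 0 0; 0 1.2 -15.5 0 0 0 0; 0 1.3 -18.5 0 0 0 0; 0 1.5 -21.5 0 0 0 0; 0 1.7 -24.5 0 0 0 0; 0 1.9 -27.5 0 0 0 0; 0 2 -30.5 0 0 0 0; 0 2.2 -33.5 0 0 0 0; 0 2.3 -36.5 0 0 0 0; 0 2.5 -39.3 0 0 0 0; 0 2.6 -41.8 0 0 0 0; 0 2.7 -43.8 0 0 0 0; 0 2.7 -45 0 0 0 0; 0 2.7 -45.4 0 0 0 0; 0 2.7 -45.4 0 0 0 0"

```text
time_s: 11.4
eef_pos: [430.9, -257.8, 253.8]
ee_rot: [-0.0, -0.064, 0.998, 0.0]
force: [1.4, 0.2, -1.8]
grip_width: 0.172
grip_force: 34.2
```

Request:
step_arm:
  commands: "0 -0.8 -0.1 0 0 0 0; 0 -2 -0.3 0 0 0 0; 0 -4 -0.5 0 0 0 0; 0 -6.5 -0.8 0 0 0 0; 0 -9 -1.2 0 0 0 0; 0 -10.7 -1.4 0 0 0 0; 0 -11.5 -1.5 0 0 0 0; 0 -11.5 -1.5 0 0 0 0; 0 -11.5 -1.5 0 0 0 0; 0 -11.5 -1.5 0 0 0 0"

```text
time_s: 12.23
eef_pos: [546.6, -256.7, 254.4]
ee_rot: [-0.0, -0.064, 0.998, 0.0]
force: [0.1, -0.1, -1.0]
grip_width: 0.172
grip_force: 34.3
```

```bash
python3 - <<'E'
from h import *
np.set_printoptions(precision=2,suppress=True)
s=sense();p=s["eef_pos"];print(p,s["force"],s["grip_width"],R.from_quat(s["ee_rot"],scalar_first=True).as_matrix())
print(cm([546,-257,60+107.5]))
i=shot("scene","s5.png");t=shot("top","t5.png")
a=cv2.resize(i[130:250,110:230,::-1],(400,400));b=cv2.resize(t[140:260,350:470,::-1],(400,400))
cv2.imwrite("pics/v5.png",np.hstack([a,b]))
E
```

```text
[ 546.63 -256.66  254.43] [ 0.13 -0.12 -1.02] 0.17190605546459078 [[-0.99 -0.13 -0.  ]
 [-0.13  0.99  0.  ]
 [ 0.    0.   -1.  ]]
[ 0.07 -0.03  8.69]
```

View pics/v5.png

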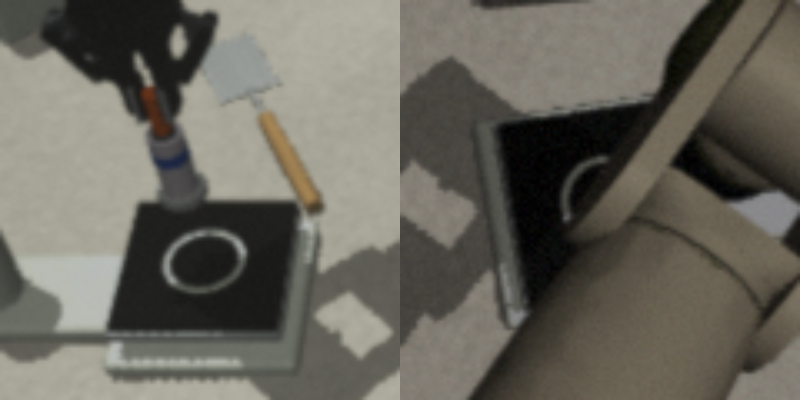

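The logger is above the pad, with the ring at about (204,260) in the left crop. Its lean matches the perspective (the column leans the same way). Lowering gently.

Request:
step_arm:
  commands: "0 0 0 1 0 0 0; 0 0 0 2.5 0 0 0; 0 0 0 4 0 0 0; 0 0 0 5.5 0 0 0; 0 0 0 6.8 0 0 0; 0 0 0 7.6 0 0 0; 0 0 0 8 0 0 0; 0 0 0 8.2 0 0 0; 0 0 0 8.3 0 0 0; 0 0 0 8.4 0 0 0; 0 0 0 8.4 0 0 0; 0 0 0 8.4 0 0 0"

```text
time_s: 13.33
eef_pos: [547.0, -257.4, 170.7]
ee_rot: [0.0, -0.064, 0.998, -0.0]
force: [1.1, -0.0, -0.9]
grip_width: 0.171
grip_force: 34.3
```

Request:
step_arm:
  commands: "0 0 0 0.07 0 0 0; 0 0 0 0.14 0 0 0; 0 0 0 0.2 0 0 0; 0 0 0 0.2 0 0 0; 0 0 0 0.2 0 0 0"

```text
time_s: 13.75
eef_pos: [546.8, -257.3, 168.3]
ee_rot: [-0.0, -0.064, 0.998, 0.0]
force: [0.3, 0.5, -1.5]
grip_width: 0.17
grip_force: 34.3
```

Request:
step_arm:
  commands: "0 0 0 0.06 0 0 0; 0 0 0 0.12 0 0 0; 0 0 0 0.18 0 0 0; 0 0 0 0.18 0 0 0; 0 0 0 0.18 0 0 0"

```text
time_s: 14.17
eef_pos: [547.1, -257.4, 167.6]
ee_rot: [0.001, -0.064, 0.998, -0.0]
force: [-1.0, 1.3, 6.5]
grip_width: 0.169
grip_force: 35.0
```

Contact at 6.5 N, so I'll release and rise.

Request:
step_arm:
  commands: "0.22 0 0 0 0 0 0; 0.3 0 0 0 0 0 0; 0.4 0 0 0 0 0 0; 0.45 0 0 0 0 0 0; 0.45 0 0 0 0 0 0; 0.45 0 0 -1 0 0 0; 0.45 0 0 -2.5 0 0 0; 0.45 0 0 -5 0 0 0; 0.45 0 0 -8 0 0 0; 0.45 4 0 -11 0 0 0; 0.45 8 0 -11 0 0 0; 0.45 12 0 -11 0 0 0; 0.45 12 0 -11 0 0 0; 0.45 12 0 -11 0 0 0"

```text
time_s: 15.33
eef_pos: [426.5, -273.0, 277.8]
ee_rot: [0.001, -0.063, 0.998, -0.001]
force: [0.8, -0.2, 0.5]
grip_width: 0.449
grip_force: 0.0
```

```bash
python3 - <<'E'
from h import *
np.set_printoptions(precision=2,suppress=True)
s=sense();p=s["eef_pos"];print(p,s["force"],s["grip_width"],R.from_quat(s["ee_rot"],scalar_first=True).as_matrix()[0])
i=shot("scene","s6.png");t=shot("top","t6.png")
for c in("scene","top"):
  for n,z in(("logger",60),("logger_grip",161),("red_tab",183),("blue_tab",173)):
    for r in spot_point(c,n)[:1]: print(c,n,r["score"],r["xy"],atz(c,r["xy"],z))
a=cv2.resize(i[130:250,110:230,::-1],(400,400));b=cv2.resize(t[140:260,350:470,::-1],(400,400))
cv2.imwrite("pics/v6.png",np.hstack([a,b]))
for a in(1.4,1.48,1.55): print(a,tabpt("red",a),cm(tabpt("red",a)))
E
```

```text
[ 426.54 -273.    277.83] [ 0.82 -0.18  0.52] 0.44875254474534637 [-0.99 -0.13  0.  ]
scene logger 0.66 [190.8, 168.7] [ 379.98 -246.14   60.  ]
scene logger_grip 0.78 [163.4, 183.2] [ 543.07 -257.9   161.  ]
scene red_tab 0.83 [301.8, 201.1] [568.17 131.63 183.  ]
scene blue_tab 0.79 [335.4, 211.7] [582.03 221.   173.  ]
top logger 0.77 [410.5, 200.9] [ 544.48 -253.87   60.  ]
top logger_grip 0.62 [419.5, 194.2] [ 548.26 -252.37  161.  ]
top blue_tab 0.73 [329.0, 268.8] [368.57 -35.25 173.  ]
1.4 [565.62 125.46 186.58] [-18.74  37.7    8.98]
1.48 [572.51 126.35 187.09] [-19.44  37.7    8.93]
1.55 [578.56 127.13 187.09] [-20.05  37.7    8.93]
```

View pics/v6.png

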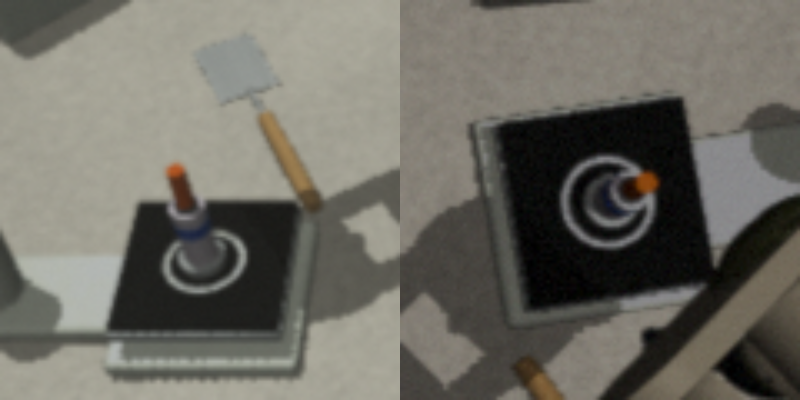

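The logger stands upright inside the ring, with its foot at (605,200) in the right crop. Next I'll go back to the blue tab at its release pose.

Request:
step_arm:
  commands: "0.5 0 3 0 0 0 0; 0.5 0 7 0 0 0 0; 0.5 0 11 0 0 0 0; 0.5 0 15 0 0 0 0; 0.5 0 19 0 0 0 0; 0.5 0 23 0 0 0 0; 0.5 0 27 0 0 0 0; 0.5 0 31 0 0 0 0; 0.5 0 35 0 0 0 0; 0.5 0 39 0 0 0 0; 0.5 -2 43 0 0 0 0; 0.5 -5 46 0 0 0 0; 0.5 -9 47.3 0 0 0 0; 0.5 -13 47.3 0 0 0 0; 0.5 -17 47.3 0 0 0 0; 0.5 -21 47.3 0 0 0 0; 0.5 -24.2 47.3 0 0 0 0; 0.5 -24.2 47.3 0 0 0 0; 0.5 -24.2 47.3 0 0 0 0; 0.5 -24.2 47.3 0 0 0 0"

```text
time_s: 17.5
eef_pos: [606.9, 227.5, 276.4]
ee_rot: [-0.0, -0.064, 0.998, -0.0]
force: [-0.4, -0.8, 0.1]
grip_width: 0.496
grip_force: 0.0
```

```bash
python3 - <<'E'
from h import *
print(cm([605.9,227.4,177.5]),sense()["eef_pos"])
E
```

```text
[ 9.22058322e-02 -1.36571208e-03  9.88677977e+00] [606.87589223 227.53896787 276.36718427]
```

Request:
step_arm:
  commands: "0.5 0.1 0 3 0 0 0; 0.5 0.1 0 6 0 0 0; 0.5 0.1 0 9 0 0 0; 0.5 0.1 0 9.9 0 0 0; 0.5 0.1 0 9.9 0 0 0; 0.1 0.1 0 9.9 0 0 0; 0.1 0.1 0 9.9 0 0 0; 0.1 0.1 0 9.9 0 0 0; 0.1 0.1 0 9.9 0 0 0; 0.1 0.1 0 9.9 0 0 0; 0.1 0.1 0 9.9 0 0 0"
  newtons: 25

```text
time_s: 18.42
eef_pos: [607.5, 227.8, 180.0]
ee_rot: [0.003, -0.064, 0.998, 0.001]
force: [1.4, 3.4, 7.0]
grip_width: 0.251
grip_force: 24.8
```

Request:
step_arm:
  commands: "0.1 0.8 0 -0.4 0 0 0; 0.1 1.6 0 -0.7 0 0 0; 0.1 2.5 0 -1 0 0 0; 0.1 3.4 0 -1.1 0 0 0; 0.1 4.2 0 -1.1 0 0 0; 0.1 5.1 0 -1.05 0 0 0; 0.1 5.9 0 -0.9 0 0 0; 0.1 6.8 0 -0.7 0 0 0; 0.1 7.6 0 -0.4 0 0 0; 0.1 8.4 0 0 0 0 0"

```text
time_s: 19.25
eef_pos: [523.9, 216.8, 179.5]
ee_rot: [0.003, -0.064, 0.998, 0.0]
force: [1.7, 1.1, 4.9]
grip_width: 0.247
grip_force: 29.2
```

Request:
step_arm:
  commands: "0.1 0.7 0 0.4 0 0 0; 0.1 1.4 0 0.9 0 0 0; 0.1 2.1 0 1.5 0 0 0; 0.1 2.6 0 2.2 0 0 0; 0.1 3.1 0 2.9 0 0 0; 0.1 3.6 0 3.7 0 0 0; 0.1 3.9 0 4.4 0 0 0; 0.1 4.2 0 5.3 0 0 0; 0.1 4.4 0 6.1 0 0 0; 0.1 4.5 0 6.8 0 0 0; 0.1 4.5 0 7.0 0 0 0; 0.1 4.5 0 7.1 0 0 0; 0.1 4.5 0 7.1 0 0 0"

```text
time_s: 20.33
eef_pos: [478.8, 210.9, 109.0]
ee_rot: [0.001, -0.064, 0.998, -0.0]
force: [-11.2, -2.8, 31.1]
grip_width: 0.251
grip_force: 33.4
```

31 N upward means the cap is on its stop. I'll release, then confirm with a closed-finger press on the dome top.

Request:
step_arm:
  commands: "0.5 0 0 -0.3 0 0 0; 0.5 0 0 -0.3 0 0 0; 0.5 0 0 -0.3 0 0 0; 0.5 0 0 -0.3 0 0 0; 0.5 0 0 -3 0 0 0; 0.5 0 0 -6 0 0 0; 0 -1 0 -8.5 0 0 0; 0 -3.4 0 -8.5 0 0 0; 0 -3.4 0 -8.5 0 0 0; 0 -3.4 0 -8.5 0 0 0; 0 -3.4 0 -8.5 0 0 0; 0 -3.4 0 -6.5 0 0 0; 0 -3.4 0 -5.8 0 0 0; 0 -3.4 0 -5.8 0 0 0"

```text
time_s: 21.5
eef_pos: [510.7, 214.9, 162.4]
ee_rot: [-0.002, -0.064, 0.998, -0.0]
force: [0.1, 0.3, -0.3]
grip_width: 0.002
grip_force: 0.0
```

Request:
step_arm:
  commands: "0 0 0 0.2 0 0 0; 0 0 0 0.4 0 0 0; 0 0 0 0.6 0 0 0; 0 0 0 0.6 0 0 0"

```text
time_s: 21.83
eef_pos: [512.3, 215.2, 160.0]
ee_rot: [0.001, -0.064, 0.998, 0.0]
force: [-3.1, -0.1, 7.6]
grip_width: 0.002
grip_force: 3.8
```

Request:
step_arm:
  commands: "0 0 0 0.2 0 0 0; 0 0 0 0.3 0 0 0; 0 0 0 0.3 0 0 0; 0 0 0 -3 0 0 0; 0 0 0 -7 0 0 0; 0.5 0 0 -11 0 0 0; 0.5 -2 -3 -11.5 0 0 0; 0.5 -4 -6 -11.5 0 0 0; 0.5 -6 -8.8 -11.5 0 0 0; 0.5 -6 -8.8 -11.5 0 0 0; 0.5 -6 -8.8 -11.5 0 0 0"

```text
time_s: 22.75
eef_pos: [583.5, 134.3, 273.2]
ee_rot: [-0.0, -0.063, 0.998, 0.0]
force: [-0.3, 1.2, -0.7]
grip_width: 0.5
grip_force: 0.0
```

```bash
python3 - <<'E'
from h import *
np.set_printoptions(precision=2,suppress=True)
print(sense()["eef_pos"])
i=shot("scene","s7.png")
for r in spot_point("scene","red_tab")[:1]: print(r["score"],r["xy"])
for a in(1.4,1.48,1.55):print(a,cm(tabpt("red",a,88)),proj("scene",tabpt("red",a,83)))
cv2.imwrite("pics/v7.png",cv2.resize(i[140:240,235:375,::-1],(784,560),interpolation=cv2.INTER_CUBIC))
E
```

```text
[583.52 134.32 273.25]
0.79 [299.6, 201.9]
1.4 [ 1.83 -0.83  8.61] [299.57 200.38]
1.48 [ 1.13 -0.83  8.56] [299.57 202.19]
1.55 [ 0.51 -0.83  8.56] [299.56 203.89]
```

View pics/v7.png

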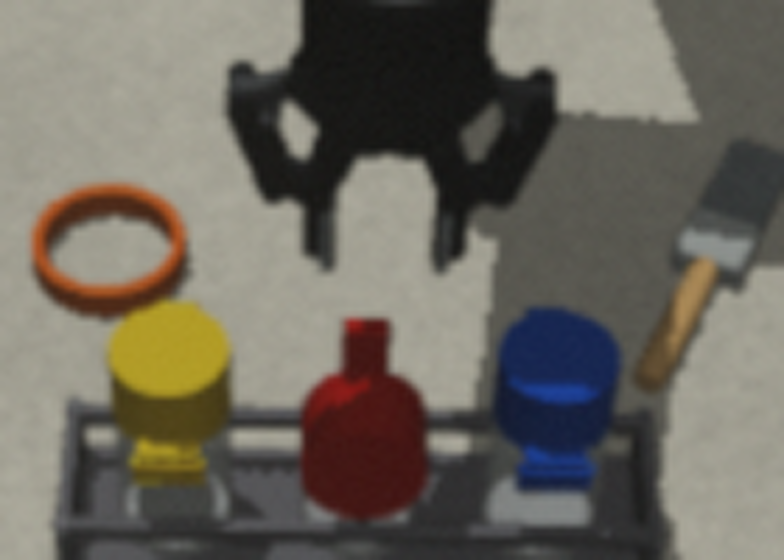

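Blue is shut, at (557,395). The red tab stands at (366,350), between and below the fingers, and a small sideways shift centres it. Descending and gripping.

Request:
step_arm:
  commands: "0.5 1.1 -0.85 0 0 0 0; 0.5 1.1 -0.85 3 0 0 0; 0.5 1.1 -0.85 6 0 0 0; 0.5 1.1 -0.85 8.4 0 0 0; 0.5 1.1 -0.85 8.4 0 0 0; 0.1 1.1 -0.85 8.4 0 0 0; 0.1 1.1 -0.85 8.4 0 0 0; 0.1 1.1 -0.85 8.4 0 0 0; 0.1 1.1 -0.85 8.4 0 0 0; 0.1 1.1 -0.85 8.4 0 0 0; 0.1 1.1 -0.85 8.4 0 0 0"

```text
time_s: 23.77
eef_pos: [573.4, 127.1, 191.5]
ee_rot: [0.001, -0.065, 0.998, 0.001]
force: [-0.6, 6.0, -2.5]
grip_width: 0.249
grip_force: 28.5
```

Request:
step_arm:
  commands: "0.1 0.8 0 0.05 0 0 0; 0.1 1.6 0 0.2 0 0 0; 0.1 2.5 0 0.45 0 0 0; 0.1 3.3 0 0.8 0 0 0; 0.1 4.1 0 1.2 0 0 0; 0.1 4.9 0 1.7 0 0 0; 0.1 5.6 0 2.2 0 0 0; 0.1 6.2 0 2.8 0 0 0; 0.1 6.8 0 3.5 0 0 0; 0.1 7.3 0 4.3 0 0 0; 0.1 7.8 0 5 0 0 0; 0.1 8.1 0 5.9 0 0 0; 0.1 8.4 0 6.7 0 0 0; 0.1 8.6 0 7.6 0 0 0; 0.1 8.7 0 8.1 0 0 0; 0.1 8.7 0 8.4 0 0 0; 0.1 8.7 0 8.4 0 0 0"

```text
time_s: 25.18
eef_pos: [487.1, 115.8, 107.1]
ee_rot: [0.001, -0.064, 0.998, 0.001]
force: [-4.3, 5.9, 2.3]
grip_width: 0.247
grip_force: 31.4
```

Request:
step_arm:
  commands: "0.1 0 0 0.15 0 0 0; 0.1 0 0 0.3 0 0 0; 0.1 0 0 0.3 0 0 0"

```text
time_s: 25.43
eef_pos: [487.0, 115.8, 104.3]
ee_rot: [0.001, -0.064, 0.998, 0.001]
force: [-5.8, 5.3, 4.0]
grip_width: 0.252
grip_force: 31.7
```

Request:
step_arm:
  commands: "0.5 0 0 0 0 0 0; 0.5 0 0 0 0 0 0; 0.5 0 0 0 0 0 0; 0.5 0 0 0 0 0 0; 0.5 0 0 -3 0 0 0; 0.5 0 0 -6 0 0 0; 0 -1 0 -8.5 0 0 0; 0 -3.6 0 -8.5 0 0 0; 0 -3.6 0 -8.5 0 0 0; 0 -3.6 0 -8.5 0 0 0; 0 -3.6 0 -8.5 0 0 0; 0 -3.6 0 -6.5 0 0 0; 0 -3.6 0 -5.8 0 0 0; 0 -3.6 0 -5.6 0 0 0; 0 -3.6 0 -5.4 0 0 0; 0 -3.6 0 -5.4 0 0 0"

```text
time_s: 26.77
eef_pos: [521.2, 119.1, 159.5]
ee_rot: [-0.001, -0.064, 0.998, -0.0]
force: [-15.7, -2.3, 29.5]
grip_width: 0.003
grip_force: 15.1
```

Request:
step_arm:
  commands: "0 0 0 -3 0 0 0; 0 0 0 -7 0 0 0; 0 0 0 -11 0 0 0; 0 4 0 -12 0 0 0; 0 8 0 -12 0 0 0; 0 12 0 -12 0 0 0; 0 16 0 -12 0 0 0; 0 19 0 -12 0 0 0; 0 19 0 -12 0 0 0; 0 19 0 -12 0 0 0"

```text
time_s: 27.6
eef_pos: [333.1, 94.9, 276.8]
ee_rot: [0.001, -0.064, 0.998, -0.0]
force: [1.0, 0.9, -0.4]
grip_width: 0.004
grip_force: 0.0
```

```bash
python3 - <<'E'
from h import *
np.set_printoptions(precision=2,suppress=True)
print(sense()["eef_pos"])
i=shot("scene","s8.png")
for n in("red","blue","yellow"):
  r=spot_point("scene",n+"_tab");print(n,r and r[0]["xy"],[proj("scene",tabpt(n,a,83)) for a in(0,.1)])
cv2.imwrite("pics/v8.png",cv2.resize(i[140:260,130:370,::-1],(800,400),interpolation=cv2.INTER_CUBIC))
E
```

```text
[333.07  94.87 276.77]
red [302.1, 199.1] [array([298.92, 198.81]), array([299.  , 197.13])]
blue [331.1, 196.4] [array([332.25, 199.49]), array([332.52, 197.81])]
yellow [266.6, 199.5] [array([265.72, 198.13]), array([265.6 , 196.45])]
```

View pics/v8.png

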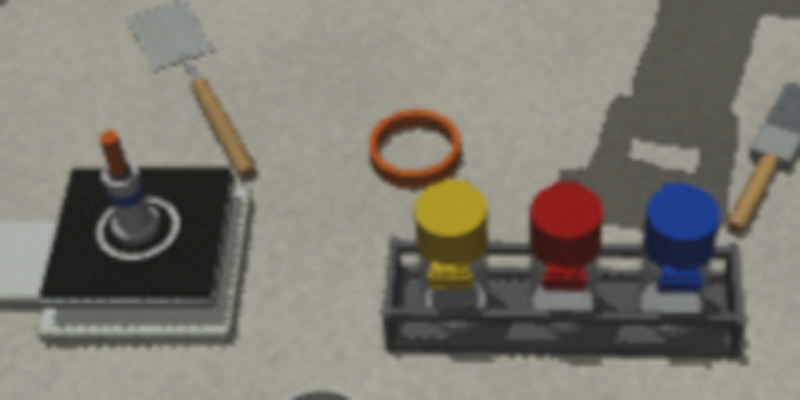

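All three caps are shut (yellow (450,220), red (566,225), blue (681,228)). The logger stands upright inside the ring at (130,220), and nothing else in view has moved. Handing in.

```bash
python3 -c "
from rig import *
print(finish_job())"
```

```text
the job is handed in; nothing more can be done
None
```

The job is handed in at about 28 s of the 67 s allowed: the logger stands upright inside the white circle, the blue and red caps are pressed shut, the yellow cap was never touched, and nothing else in the final picture had moved.

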